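# Press the fish-food canister's flip lid shut

### The job

The blue fish-food canister on the bamboo plank has been left with its flip lid standing open. With light fingertip pressure, push the lid down and press its front edge until it snaps fully shut, then take the hand away. Do not pick up, tip or shove the canister, and leave the other things on the plank untouched.

Things in the scene. Friction and masses are not known exactly. Their poses are not given: they have to be found in the camera images.
- canister: Loose blue round plastic jar with a white label and an orange band, 76 mm across, about 0.4 kg, standing upright on the plank. With the lid shut it is 120 mm tall. Origin: centre of its underside; z up; its front (thumb-tab side of the lid) faces its own -x, the lid hinge is at its +x side.
- lid_hinge (a joint): Angle of the flip lid in rad: 0 = fully shut, grows as the front of the lid rises (1.57 = standing straight up). It starts between 0.45 and 1.1. The hinge is a little stiff (about 0.03 N m), so the lid stays where it is left; over the last 0.08 rad a bead inside the rim resists and then snaps over at about 0.035. It takes about 5 to 7 N down on the front edge to snap it; let go before that and it springs back up to about 0.08, past it the lid stays shut, reading below 0.015.
- lid: The lighter blue flip lid: a round cap 76 mm across and 12 mm deep over all, with a thumb tab 20 mm wide at its front that reaches 88 mm from the hinge line. Origin: middle of the hinge line. In its own axes the cap reaches from the hinge towards -x (cap centre at x = -41 mm), y runs along the hinge, and its flat upper face lies 11.5 mm above the origin along its z. Its axes equal the canister's when it is shut.
- lid_press (a point): The spot to press: on the lid's upper face near its front edge, 73 mm from the hinge line, 6 mm in from the rim. With the lid shut it is 119.5 mm above the canister's underside. It moves with the lid.
- hinge_line (a point): Middle of the lid's hinge line, at the canister's rim: 41 mm from the canister's axis towards its +x, 108 mm above its underside. The hinge turns about the canister's y axis.
- plank: Fixed bamboo plank, 240 x 740 mm, its top 30 mm above the counter. Origin: centre of its underside, on the counter.
- cave: Loose brown ceramic half-pipe cave, 85 x 80 mm, 52 mm high. Origin: centre of its underside. Must not be touched.
- feeding_ring: Loose white plastic feeding ring, 80 mm across, 10 mm high, lying flat. Origin: centre of its underside. Must not be touched.
- algae_magnet: Loose green algae magnet (two halves clamped together), 68 x 36 mm, 42 mm high. Origin: centre of its underside. Must not be touched.
- tin: Loose small aluminium tin with a snug lid, 62 mm across, 38 mm high. Origin: centre of its underside. Must not be touched.
Not all that is in view belongs to the job. There is more than one size of the canister; the job needs the smallest.

How it is judged (in metres and radians):
On the way, in this order (a step that is already met when the one before it is completed fails the run):
1. the fingertips push the open lid (contact force between the fingers and lid above 0.2 N and value of joint lid_hinge above 0.035 rad), for 0.03 s.
2. the lid is snapped shut (value of joint lid_hinge below 0.025 rad), for 0.1 s.
At the end, for the whole second after the job is handed in: The lid is snapped shut (joint below 0.025 rad), the canister stands upright and still (within 0.03 rad) no more than 20 mm from where it stood, and the cave, feeding ring, algae magnet and tin are where they were (5 mm) (value of joint lid_hinge below 0.025 rad and angle between canister's own z axis and vertical below 0.03 rad and distance of canister from where it was at the start of the episode below 0.02 m and linear speed of canister below 0.01 m/s and distance of each of cave, feeding_ring, algae_magnet, tin from where it was at the start of the episode below 0.005 m); the robot touches nothing.
It fails at once if the lid or canister is pressed or gripped with more than 25 N (contact force between the fingers and canister above 25 N).
It fails at once if the canister is lifted, or tipped by more than 0.2 rad (height (world z) of canister above 0.042 m or angle between canister's own z axis and vertical above 0.2 rad).
It fails at once if the canister is shoved more than 25 mm (distance of canister from where it was at the start of the episode above 0.025 m).
It fails at once if another thing on the plank is touched (contact force between any of the fingers, the arm and cave above 0.3 N or contact force between any of the fingers, the arm and feeding_ring above 0.3 N or contact force between any of the fingers, the arm and algae_magnet above 0.3 N or contact force between any of the fingers, the arm and tin above 0.3 N).
It fails at once if another thing on the plank is moved (distance of any of cave, feeding_ring, algae_magnet, tin from where it was at the start of the episode above 0.005 m).
It also fails if it takes over 45 s, if anything falls off the work surface, if the arm or the gripper's body presses on something with over 40 N, if the wrist force passes 120 N, or if a joint passes its speed limit or range.

### The arm

A 6-joint arm with a two-finger parallel gripper is mounted at the origin on the work surface. World frame = base frame: x ahead of the robot, y to its left, z up, the work surface at z = 0. Lengths are in mm, angles in rad, forces in N, time in s.
With the tool pointing down it reaches from about 275 to 750 mm from the base axis. Payload 10.2 kg.
Tool frame: the origin (TCP) lies on the centre line of the jaws, within the pads' length; the fingertips stand 8 mm ahead of it and the grasp point (between the pads) lies 11 mm behind it; x points along the fingers, y is the direction in which the jaws open and shut, and the axes are right-handed (so a half turn about x gives the same grasp; the last joint's range is limited). The gripper opens to 85 mm and grips with 20 to 120 N. Pads are 22 mm wide; open, the fingers measure 114 mm over their backs; the gripper's body (76 mm by 85 mm) begins 54 mm behind the grasp point. The pads swing forward as they close: fully open they stand 13 mm farther back than shut.
Start: joints at [-1.48, 0.313, 1.498, -0, 1.331, -0.223], TCP at [162.042, -499.373, 239.294] pointing down, gripper open.
Joint ranges: [-2.94, 2.94], [-0.97, 2.17], [0.19, 2.56], [-1.23, 4.37], [0.02, 3.11], [-2.88, 2.88]. Speed limits (rad/s): [2.39, 2.39, 3.01, 3.14, 3.14, 3.14].

### API

Orientations are given as a unit quaternion [w, x, y, z].
In Python, from rig import ctrl, vision, workorder gives the robot as it stands. The module is installed in compiled form; this text tells all that it offers.
- The arm moves only by the shell command python3 -m jog 'ROWS' [OPENING] [FORCE]. ROWS is JSON, a list that holds one entry, the list of rows, each a list of 6 numbers: the shift along the tool's x, y, z in m, then the turn, a rotation vector about the tool's x, y, z in rad. A call has 1 to 12 rows; each row shifts and turns the commanded pose from where the row before left it, along the tool's axes as they then stand; what a row does not reach is not made up. A row lasts 1/8 s, in which the tool goes at most 62.5 mm and 10.7 degrees, less where a joint would pass 70% of its speed; a pose out of reach is approached as far as the arm can. A call is refused whole if a number of a shift passes 0.0625 or a number of a turn 0.188, either way. A call with a gripper value outside its range is refused whole. OPENING is the closure in counts, from 0 (fully open) to 255 (shut), set as the call begins (- or left out, the last holds). The fingers move at their own pace and stop on an object; FORCE is the grip in N (left out, the last holds). Time passes only in rows, so rows that do not move let the fingers close. It gives the time, the measured TCP pose, the force and the opening at its end, in the units of the state.
- ctrl.sense(): the state, without advancing time (a new reading comes with each control period).
- vision.capture(name): name is "scene" or "side" or "wrist"; returns a dict with "image" (480x640x3 uint8, red, green, blue), "mtx" (3x3 intrinsics, pixels), "k1" (the pictures are not rectified: a ray, as slopes to the right and down, at radius r is drawn at 1 + k1 r^2 times it, then the intrinsics apply), "R" (3x3) and "t" (3): a world point X has camera coordinates R X + t; the wrist camera has in their place "hand_eye" (4x4, takes a point from camera to tool coordinates, whose origin is the TCP and whose axes are the tool frame's). Camera axes: x right, y down, z forward; pixel columns grow to the right and rows downward; lengths in mm; the calibration is good to about 2 mm. A picture is of the moment at which its call begins: read the wrist's pose just before it. There is no depth.
- workorder.finish_job(): hands the job in, once; it reports no verdict.
The state is a dict: "time_s": time; "joints": joint angles; "dq": joint speeds; "tau": joint torques, N m; "eef_pos": TCP position; "ee_rot": TCP orientation; "force": force on the tool from outside, world axes, zero at the start; "wrist_torque": the same for the moment, N m; "grip_width": opening from 0.0 (shut) to 1.0 (fully open).
Only numpy, scipy, OpenCV 4.12 (cv2) and the standard library are available. Lean on these libraries where they do the work, as an engineer would, in place of code of your own. Each camera call takes 0.05 s, during which the arm holds its last target.

## Working session

There is one attempt and no reset: what is moved stays moved. The work goes in short steps, Python scripts to look and compute and a shell command to move; the robot and the scene stay as the last step left them, time stands still between calls to the robot, and variables do not carry over. Pictures are saved under pics/ and viewed, and the job is handed in when it is done.

```bash
mkdir -p pics; cat > h.py <<'E'
import numpy as np,cv2
from rig import ctrl,vision,workorder
def shot(n,f):
    c=vision.capture(n); cv2.imwrite('pics/'+f,c['image'][:,:,::-1]); 
    np.savez('pics/'+f+'.npz',**{k:v for k,v in c.items()}); return c
E
python3 - <<'E'
from h import *
print(ctrl.sense())
for n in('scene','side','wrist'):
    c=shot(n,n+'0.png'); print(n,{k:v for k,v in c.items() if k!='image'})
E
```

```text
{'time_s': 0.0, 'joints': array([-1.48041194e+00,  3.13450788e-01,  1.49845704e+00, -2.75419345e-05,
        1.33096432e+00, -2.23392599e-01]), 'dq': array([-0.00073947, -0.00099283,  0.00082147, -0.00097672, -0.00041995,
        0.00210298]), 'tau': array([ 1.41973462e-03, -4.12272263e+01, -2.59734374e+01, -1.03356717e-04,
        4.25519320e-03,  2.18953414e-05]), 'eef_pos': array([ 162.00583667, -499.11893508,  238.72714524]), 'ee_rot': array([ 0.11003265,  0.69844237,  0.11093664, -0.69840112]), 'force': array([ 0.18128804, -0.29978971,  0.35743538]), 'wrist_torque': array([-0.00875736,  0.05302295, -0.02823958]), 'grip_width': 1.00013593442844}
scene {'mtx': array([[605.24827929,   0.        , 322.70981863],
       [  0.        , 605.24827929, 239.61355253],
       [  0.        ,   0.        ,   1.        ]]), 'k1': -0.19925463748555358, 'R': array([[-0.00435582,  0.99992391, -0.01154158],
       [ 0.79910238, -0.00345814, -0.60118502],
       [-0.60117919, -0.01184155, -0.79902651]]), 't': array([ -10.38481416, -358.93123607, 1423.32036861])}
side {'mtx': array([[444.49741312, 
[... 221 characters left out ...]
[-0.2226892 , -0.72022386, -0.65702901],
       [ 0.16997267,  0.6349461 , -0.7536264 ]]), 't': array([-529.57103046,  211.22741832,  711.35752103])}
wrist {'mtx': array([[423.79326458,   0.        , 316.77632538],
       [  0.        , 423.79326458, 243.6043392 ],
       [  0.        ,   0.        ,   1.        ]]), 'k1': -0.03803495590578324, 'hand_eye': array([[-1.09300084e-04, -3.07236175e-01,  9.51633291e-01,
        -1.35034845e+02],
       [ 9.99999908e-01,  3.60343343e-04,  2.31192609e-04,
         9.46140155e-01],
       [-4.13945455e-04,  9.51633229e-01,  3.07236107e-01,
        -7.79726069e+01],
       [ 0.00000000e+00,  0.00000000e+00,  0.00000000e+00,
         1.00000000e+00]])}
```

View pics/scene0.png

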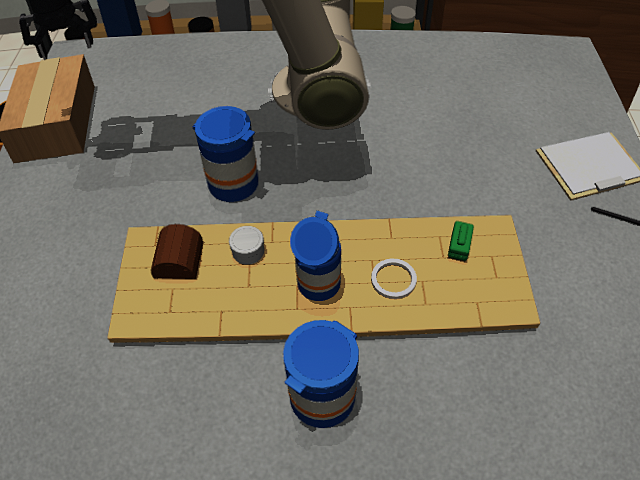

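View pics/side0.png

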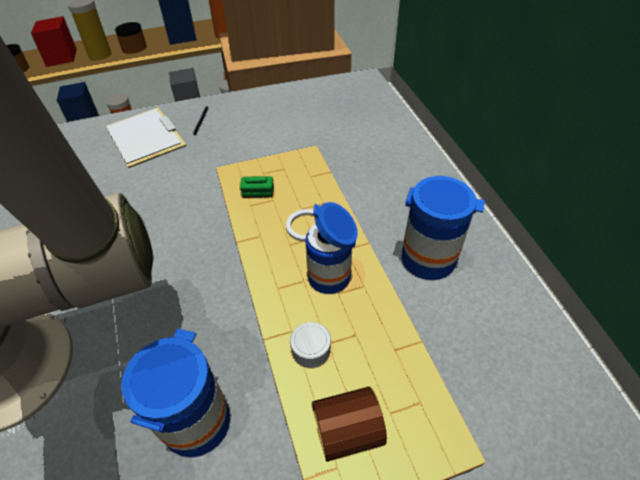

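View pics/wrist0.png

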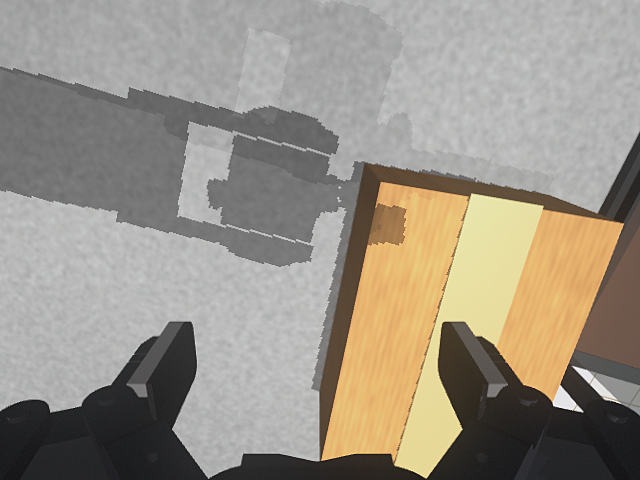

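Three blue jars are in view in the scene picture, at (228,155), (320,258) and (321,372). The one at (320,258) is the smallest, is the only one on the plank, and its lid is open, so it fits the description. I'll confirm it in enlarged crops.

```bash
python3 - <<'E'
import cv2,numpy as np
a=cv2.imread('pics/scene0.png')[200:310,270:370]; b=cv2.imread('pics/side0.png')[190:300,285:385]
cv2.imwrite('pics/crop0.png',np.hstack([cv2.resize(x,None,fx=4,fy=4,interpolation=cv2.INTER_CUBIC) for x in(a,b)]))
E
```

```text
(no output)
```

View pics/crop0.png

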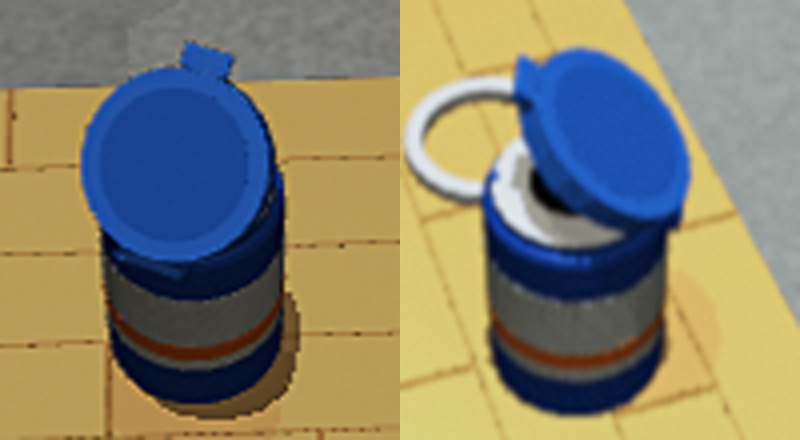

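The crop confirms it: the smallest jar is open, with its tab at scene pixels (317–328, 210–215), pointing toward the robot. Next I'll fit the jar's position, yaw and lid angle from the outline points.

```bash
cat > fit.py <<'E'
from h import *
from scipy.optimize import least_squares
def cams(names): return {n:dict(np.load('pics/'+f+'.npz')) for n,f in names.items()}
def proj(c,X):
    r,_=cv2.Rodrigues(c['R']); k=np.array([float(c['k1']),0,0,0,0])
    return cv2.projectPoints(np.asarray(X,float).reshape(-1,1,3),r,c['t'],c['mtx'],k)[0][:,0]
a=np.linspace(0,2*np.pi,120,endpoint=False)
def cyl(r,cx,z0,z1): return np.vstack([np.c_[cx+r*np.cos(a),r*np.sin(a),0*a+z] for z in(z0,z1)])
def rz(y): return np.array([[np.cos(y),-np.sin(y),0],[np.sin(y),np.cos(y),0],[0,0,1]])
def lidT(p,P): # front (-x) rises with q
    x,y,w,q=p; P=np.asarray(P,float).reshape(-1,3); L=np.array([[np.cos(q),0,np.sin(q)],[0,1,0],[-np.sin(q),0,np.cos(q)]])
    return (P@L.T+[41,0,108])@rz(w).T+[x,y,30]
def bodyT(p,P): return np.asarray(P)@rz(p[2]).T+[p[0],p[1],30]
def hd(c,X,pts):
    h=cv2.convexHull(proj(c,X).astype(np.float32)); return [cv2.pointPolygonTest(h,tuple(map(float,u)),True) for u in pts]
def res(p,C,M,z=10):
    o=[]
    for n,m in M.items():
        c=C[n]
        o+=hd(c,lidT(p,cyl(38,-41,-.5,11.5)),m['lid'])
        o+=hd(c,bodyT(p,cyl(38,0,0,106)),m['body'])
        o+=list((proj(c,lidT(p,[[-88,-10,z],[-88,10,z]]))-m['tab']).ravel())
    return np.array(o)
E
python3 - <<'E'
from fit import *
C=cams({'scene':'scene0.png','side':'side0.png'})
M={'scene':dict(lid=[(290.5,240),(338,240),(313,216.5),(313.75,265.5)],body=[(297.5,277.5),(340.75,277.5),(318.75,300.5)],tab=np.array([(328.25,215),(316.75,210.5)])),
'side':dict(lid=[(331.25,201.75),(357,231.25),(345,210),(345,247)],body=[(307.5,265),(351,265),(329.25,293.5)],tab=np.array([(314.5,204.25),(313.75,213.75)]))}
for w in (0,.3,-.3):
  for sw in (0,1):
    m={k:dict(v) for k,v in M.items()}
    if sw: m['scene']['tab']=m['scene']['tab'][::-1]
    s=least_squares(res,[450,0,w,.8],args=(C,m),loss='soft_l1',diff_step=1e-4,x_scale=[10,10,.1,.1]); print(sw,s.x,s.cost)
    if sw==0:p=s.x
print(res(p,C,M).round(1)); 
for n in C:
    im=C[n]['image'][:,:,::-1].copy(); x0,y0=(270,200) if n=='scene' else (285,190)
    cr=cv2.resize(im[y0:y0+110,x0:x0+100],None,fx=4,fy=4)
    def dr(X,col):
        h=cv2.convexHull(proj(C[n],X).astype(np.float32))[:,0]; cv2.polylines(cr,[((h-[x0,y0]+.5)*4).astype(int)],True,col)
    dr(lidT(p,cyl(38,-41,-.5,11.5)),(0,0,255)); dr(bodyT(p,cyl(38,0,0,106)),(0,255,0)); dr(lidT(p,[[-79,-10,10],[-88,-10,10],[-88,10,10],[-79,10,10]]),(0,255,255))
    cv2.imwrite(f'pics/fit_{n}.png',cr)
cv2.imwrite('pics/fit1.png',np.hstack([cv2.imread(f'pics/fit_{n}.png') for n in C]))
E
```

```text
0 [ 5.69033203e+02  5.72001584e+00 -2.83926259e-01  6.95994651e-01] 52.660382628074366
1 [ 5.68673852e+02  6.42292151e+00 -4.06626898e-01  6.85320165e-01] 25.384470370522692
0 [ 5.69093511e+02  5.63217527e+00 -2.63071863e-01  6.96677383e-01] 52.658252065130455
1 [ 5.68681708e+02  6.41808027e+00 -4.06192007e-01  6.85141269e-01] 25.384381972760984
0 [ 5.69050685e+02  5.70285532e+00 -2.80120957e-01  6.96024609e-01] 52.66226341037859
1 [ 5.68681538e+02  6.42559550e+00 -4.05865386e-01  6.85267369e-01] 25.384386673300174
[  0.6   1.1  -1.5   1.8   1.5  -0.4   2.2 -14.3  -3.5   9.7   3.7   0.6
  -0.3   0.2  -0.7   2.   -1.1   1.4  -0.9   8.5  -0.  -10.5]
```

View pics/fit1.png

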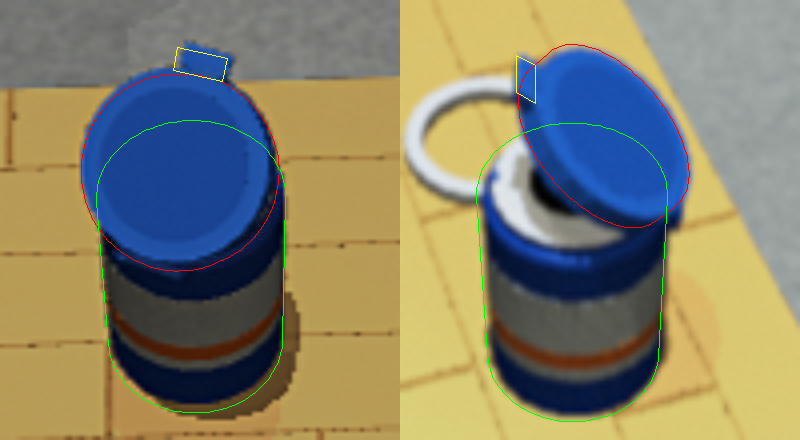

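```bash
cat > run.py <<'E'
from fit import *
C=cams({'scene':'scene0.png','side':'side0.png'})
M={'scene':dict(lid=[(290.5,240),(338,240),(313,216.5),(313.75,265.5)],body=[(297.5,277.5),(340.75,277.5),(318.75,300.5)],tab=np.array([(316.75,210.5),(328.25,215)])),
'side':dict(lid=[(331.25,201.75),(357,231.25),(345,210),(345,247)],body=[(307.5,265),(351,265),(329.25,293.5)],tab=np.array([(313.75,213.75),(314.5,204.25)]))}
s=least_squares(res,[568,6,-.4,.7],args=(C,M),loss='soft_l1',diff_step=1e-4,x_scale=[10,10,.1,.1]); p=s.x
print(p,s.cost,res(p,C,M).round(1))
P=lambda q:lidT([*p[:3],q],[-73,0,11.5])[0].round(1)
print('press',[(q,P(q)) for q in(p[3],.4,.2,.08,0)],'tab tip',lidT(p,[-88,0,11.5]))
for n in C:
    im=C[n]['image'][:,:,::-1].copy(); x0,y0=(270,200) if n=='scene' else (285,190)
    cr=cv2.resize(im[y0:y0+110,x0:x0+100],None,fx=4,fy=4)
    def dr(X,col):
        h=cv2.convexHull(proj(C[n],X).astype(np.float32))[:,0]; cv2.polylines(cr,[((h-[x0,y0]+.5)*4).astype(int)],True,col)
    dr(lidT(p,cyl(38,-41,-.5,11.5)),(0,0,255)); dr(bodyT(p,cyl(38,0,0,106)),(0,255,0)); dr(lidT(p,[[-79,-10,10],[-88,-10,10],[-88,10,10],[-79,10,10]]),(0,255,255))
    cv2.imwrite(f'pics/fit_{n}.png',cr)
cv2.imwrite('pics/fit2.png',np.hstack([cv2.imread(f'pics/fit_{n}.png') for n in C]))
# other things on plank, rough, at z~30
for nm,uv,z in[('cave',(177,252),55),('tin',(247,240),68),('ring',(394,279),40),('magnet',(460,240),72)]:
    c=C['scene']; d=cv2.undistortPoints(np.array([[uv]],float),c['mtx'],np.array([float(c['k1']),0,0,0,0]))[0,0]
    o=-c['R'].T@c['t']; r=c['R'].T@np.array([*d,1]); print(nm,(o+r*(z-o[2])/r[2]).round())
E
python3 run.py
```

```text
[ 5.69623792e+02  5.94136179e+00 -3.73548327e-01  6.55269630e-01] 9.764207578463497 [ 0.7  0.8 -1.3  1.5  1.4 -0.3  2.5 -0.6  1.  -0.1  0.1  0.2 -0.3  0.5
  0.   1.7 -0.8  1.2 -2.  -1.  -1.4 -0.9]
press [(np.float64(0.6552696303659006), array([560.4,   9.5, 191.6])), (0.4, array([549.4,  13.9, 177. ])), (0.2, array([543.3,  16.3, 163.8])), (0.08, array([540.9,  17.2, 155.3])), (0, array([539.8,  17.6, 149.5]))] tab tip [[549.35883808  13.88422941 200.74299048]]
cave [ 517. -248.   55.]
tin [ 501. -121.   68.]
ring [566. 137.  40.]
magnet [505. 256.  72.]
```

```bash
sleep 6
```

```text
(no output)
```

View pics/fit2.png

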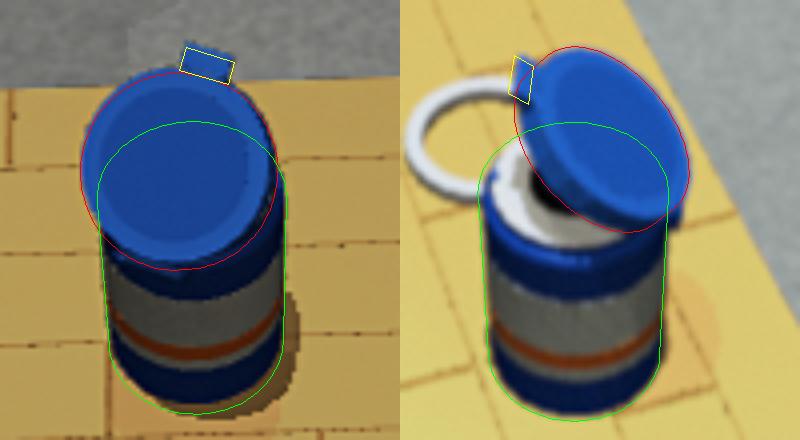

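```bash
cat > go.py <<'E'
from h import *
from scipy.spatial.transform import Rotation as Ro
import sys
s=ctrl.sense(); R=Ro.from_quat(s['ee_rot'],scalar_first=True).as_matrix()
print('t',s['time_s'],'pos',s['eef_pos'].round(1),'F',s['force'].round(2),'g',round(s['grip_width'],2),'J',s['joints'].round(2))
print('axes x,y,z:',R.T.round(3).tolist())
w=-.3735; 
for sg in(1,-1):
    z=sg*np.array([np.cos(w),np.sin(w),0]); x=np.array([0,0,-1.]); T=np.c_[x,np.cross(z,x),z]
    print('sg',sg,'rotvec tool',Ro.from_matrix(R.T@T).as_rotvec().round(3), 'inTool of target:')
if len(sys.argv)>1:
    d=np.array(eval(sys.argv[1]))-s['eef_pos']; print('delta tool mm',(R.T@d).round(1))
E
python3 go.py '[560.4,9.5,320]'
```

```text
t 0.15 pos [ 162.  -499.2  238.9] F [-0.18 -0.08  0.39] g 1.0 J [-1.48  0.31  1.5  -0.    1.33 -0.22]
axes x,y,z: [[-0.0, 0.001, -1.0], [0.309, -0.951, -0.001], [-0.951, -0.309, -0.0]]
sg 1 rotvec tool [-2.454e+00 -1.000e-03  0.000e+00] inTool of target:
sg -1 rotvec tool [0.687 0.    0.001] inTool of target:
delta tool mm [ -80.7 -361.  -536. ]
```

```bash
python3 -m jog '[[[-0.03,0,0,0,0,0],[-0.03,0,0,0.172,0,0],[-0.02,0,0,0.172,0,0],[0,0,0,0.172,0,0],[0,0,0,0.171,0,0],[0,0,0,0,0,0]]]' 255 20; python3 go.py '[545,9.5,320]'
```

```text
time_s: 0.9
eef_pos: [162.0, -499.3, 319.1]
ee_rot: [0.131, -0.695, 0.13, 0.695]
force: [-0.2, -0.2, -0.3]
grip_width: 0.0
t 0.9 pos [ 162.  -499.3  319.1] F [-0.22 -0.18 -0.31] g 0.0 J [-1.48  0.27  1.35  0.    1.52  0.46]
axes x,y,z: [[-0.0, 0.001, -1.0], [-0.363, -0.932, -0.001], [-0.932, 0.363, 0.0]]
sg 1 rotvec tool [-3.14e+00 -1.00e-03  0.00e+00] inTool of target:
sg -1 rotvec tool [0.002 0.    0.001] inTool of target:
delta tool mm [  -0.7 -613.1 -172. ]
```

```bash
python3 -m jog '[[[0,-0.051,-0.014,0,0,0],[0,-0.051,-0.014,0,0,0],[0,-0.051,-0.014,0,0,0],[0,-0.051,-0.014,0,0,0],[0,-0.051,-0.014,0,0,0],[0,-0.051,-0.014,0,0,0],[0,-0.051,-0.014,0,0,0],[0,-0.051,-0.014,0,0,0],[0,-0.051,-0.014,0,0,0],[0,-0.051,-0.014,0,0,0],[0,-0.051,-0.014,0,0,0],[0,-0.05,-0.014,0,0,0]]]'; python3 -m jog '[[[0,0,0,0,0,0],[0,0,0,0,0,0]]]'; python3 go.py '[560.4,9.5,205]'; python3 - <<'E'
from h import *
from scipy.spatial.transform import Rotation as Ro
s=ctrl.sense()
c=shot('wrist','wrist1.png')
R=Ro.from_quat(s['ee_rot'],scalar_first=True).as_matrix(); H=c['hand_eye']
Rc=(R@H[:3,:3]).T; o=R@H[:3,3]+s['eef_pos']; t=-Rc@o
d={k:c[k] for k in('image','mtx','k1')}; d.update(R=Rc,t=t); np.savez('pics/wrist1.png.npz',**d)
from fit import *
p=[569.6,5.9,-.3735,.655]
im=cv2.imread('pics/wrist1.png')
for X,col in((lidT(p,cyl(38,-41,11.5,11.5)),(0,0,255)),(lidT(p,[[-79,-10,10],[-88,-10,10],[-88,10,10],[-79,10,10]]),(0,255,255)),(bodyT(p,cyl(38,0,0,106)),(0,255,0))):
    cv2.polylines(im,[cv2.convexHull(proj(d,X).astype(np.float32)).astype(int)],True,col)
cv2.imwrite('pics/wrist1o.png',im)
E
```

```text
time_s: 2.4
eef_pos: [542.1, 10.0, 319.2]
ee_rot: [0.13, -0.695, 0.13, 0.695]
force: [0.1, -1.2, 0.6]
grip_width: -0.002
time_s: 2.65
eef_pos: [541.0, 8.0, 319.1]
ee_rot: [0.13, -0.695, 0.131, 0.695]
force: [0.2, -0.6, -0.0]
grip_width: -0.001
t 2.65 pos [541.    8.  319.1] F [ 0.19 -0.56 -0.05] g -0.0 J [-0.2   0.31  1.3  -0.    1.54  1.74]
axes x,y,z: [[-0.001, -0.0, -1.0], [-0.363, -0.932, 0.0], [-0.932, 0.363, 0.001]]
sg 1 rotvec tool [-3.139e+00  1.000e-03  1.000e-03] inTool of target:
sg -1 rotvec tool [ 0.003  0.001 -0.   ] inTool of target:
delta tool mm [114.1  -8.5 -17.6]
```

```bash
sleep 8
```

```text
(no output)
```

View pics/wrist1o.png

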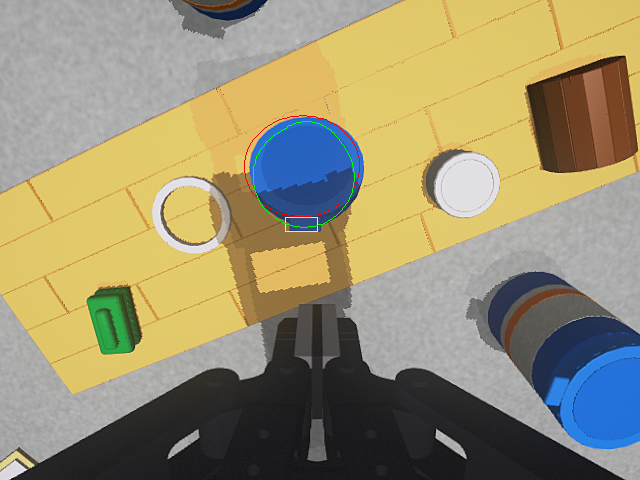

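```bash
python3 - <<'E'
import cv2
a=cv2.imread('pics/wrist1.png')[105:240,235:385]; cv2.imwrite('pics/w1c.png',cv2.resize(a,None,fx=4,fy=4,interpolation=cv2.INTER_CUBIC))
E
```

```text
(no output)
```

View pics/w1c.png

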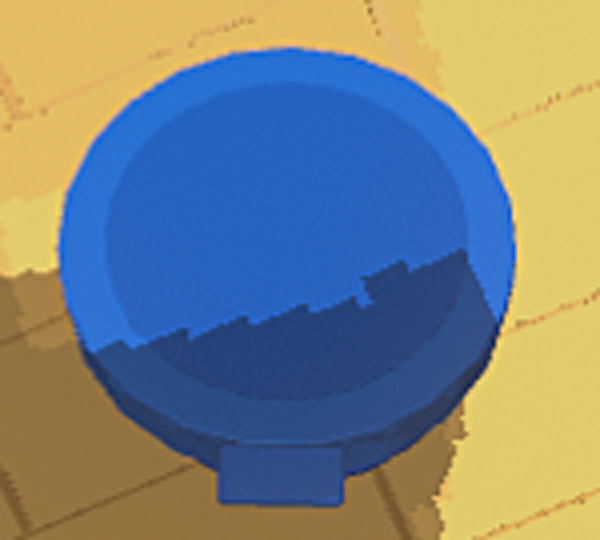

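```bash
python3 - <<'E'
from fit import *
C=cams({'scene':'scene0.png','side':'side0.png','wrist':'wrist1.png'})
M={'scene':dict(lid=[(290.5,240),(338,240),(313,216.5),(313.75,265.5)],body=[(297.5,277.5),(340.75,277.5),(318.75,300.5)],tab=np.array([(316.75,210.5),(328.25,215)])),
'side':dict(lid=[(331.25,201.75),(357,231.25),(345,210),(345,247)],body=[(307.5,265),(351,265),(329.25,293.5)],tab=np.array([(313.75,213.75),(314.5,204.25)])),
'wrist':dict(lid=[(250,165),(363.75,167.5),(307,117)],body=[],tab=np.array([(320.75,231.75),(289.5,230.5)]))}
for ks in (['scene','side','wrist'],['wrist']):
    m={k:M[k] for k in ks}
    s=least_squares(res,[568,6,-.4,.7],args=(C,m),diff_step=1e-4,x_scale=[10,10,.1,.1],loss='soft_l1'); p=s.x
    print(p,s.cost,res(p,C,m).round(1))
    for q in(p[3],.5,.4,.3,.2,.08,0): print(round(q,2),lidT([*p[:3],q],[-73,0,11.5])[0].round(1))
E
```

```text
[ 5.67928190e+02  3.96495625e+00 -3.89573668e-01  6.74441320e-01] 16.043805075664363 [ 2.2 -0.7 -0.6  0.6  2.4 -1.5  1.6 -1.9  0.2 -1.5 -0.6 -0.6 -0.8 -0.2
  1.   2.4 -1.3  2.3 -2.1 -0.5 -1.3 -0.5  1.7 -0.1  0.2 -0.4 -0.4 -1.3
  0.3]
0.67 [559.8   7.3 192.6]
0.5 [551.7  10.6 183.1]
0.4 [547.8  12.2 177. ]
0.3 [544.5  13.6 170.6]
0.2 [541.8  14.7 163.8]
0.08 [539.4  15.7 155.3]
0 [538.3  16.1 149.5]
[ 5.67699129e+02  3.40629239e+00 -3.95706423e-01  6.72262547e-01] 0.8033697805281641 [ 0.6  0.9  0.2  0.4 -0.1 -0.5  0.4]
0.67 [559.4   6.9 192.5]
0.5 [551.5  10.2 183.1]
0.4 [547.6  11.8 177. ]
0.3 [544.3  13.2 170.6]
0.2 [541.6  14.3 163.8]
0.08 [539.2  15.3 155.3]
0 [538.2  15.7 149.5]
```

```bash
python3 -m jog '[[[0.03,-0.006,-0.01,0,0,0],[0.03,0,0,0,0,0],[0.03,0,0,0,0,0],[0.018,0,0,0,0,0],[0,0,0,0,0,0],[0,0,0,0,0,0],[0,0,0,0,0,0]]]'; python3 go.py; python3 - <<'E'
from h import *
a=shot('scene','s2.png')['image'][180:310,260:380]; b=shot('side','d2.png')['image'][150:300,275:395]
f=lambda x:cv2.resize(x[:,:,::-1],(400,480),interpolation=cv2.INTER_CUBIC)
cv2.imwrite('pics/c2.png',np.hstack([f(a),f(b)]))
E
```

```text
time_s: 3.58
eef_pos: [553.0, 9.9, 212.3]
ee_rot: [-0.131, 0.695, -0.131, -0.694]
force: [-0.6, -0.1, -0.7]
grip_width: -0.001
t 3.575 pos [553.    9.9 212.3] F [-0.57 -0.1  -0.66] g -0.0 J [-0.19  0.39  1.45 -0.    1.29  1.75]
axes x,y,z: [[0.002, -0.0, -1.0], [-0.365, -0.931, -0.0], [-0.931, 0.365, -0.002]]
sg 1 rotvec tool [-3.141e+00 -0.000e+00 -3.000e-03] inTool of target:
sg -1 rotvec tool [ 0.    -0.002  0.   ] inTool of target:
```

```bash
sleep 6
```

```text
(no output)
```

View pics/c2.png

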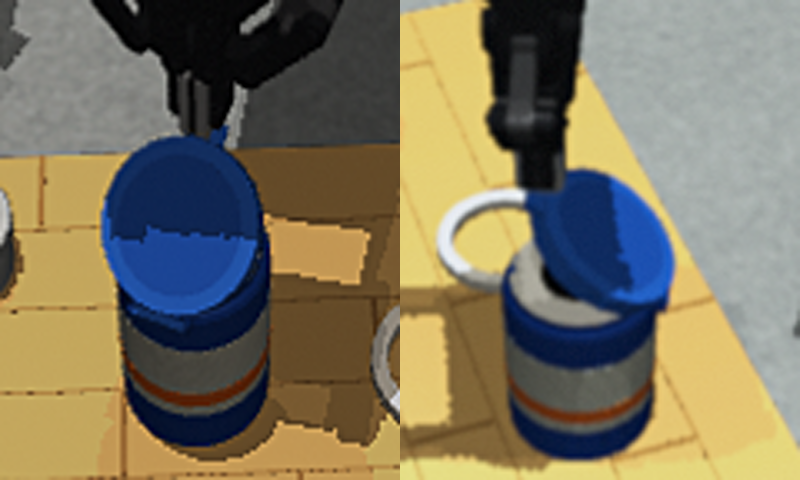

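```bash
python3 - <<'E'
from fit import *
from scipy.spatial.transform import Rotation as Ro
s=ctrl.sense(); R=Ro.from_quat(s['ee_rot'],scalar_first=True).as_matrix()
p=[567.8,3.7,-.392,.673]
o=[]
for n,f,(x0,y0) in(('scene','s2.png',(270,180)),('side','d2.png',(285,180))):
    c=dict(np.load('pics/'+f+'.npz')); im=c['image'][:,:,::-1]
    cr=cv2.resize(im[y0:y0+80,x0:x0+80],None,fx=5,fy=5,interpolation=cv2.INTER_CUBIC)
    def dr(X,col,cl=True): cv2.polylines(cr,[((proj(c,X)-[x0,y0]+.5)*5).astype(int)],cl,col)
    dr(lidT(p,cyl(38,-41,11.5,11.5)[:120]),(0,0,255)); dr(lidT(p,[[-79,-10,10],[-88,-10,10],[-88,10,10],[-79,10,10]]),(0,255,255))
    for xx in (8,-10): dr(np.array([[xx,a,b] for a,b in((-10,-11),(10,-11),(10,11),(-10,11))])@R.T+s['eef_pos'],(0,255,0))
    o.append(cr)
cv2.imwrite('pics/c3.png',np.hstack(o))
E
sleep 5
```

```text
(no output)
```

View pics/c3.png

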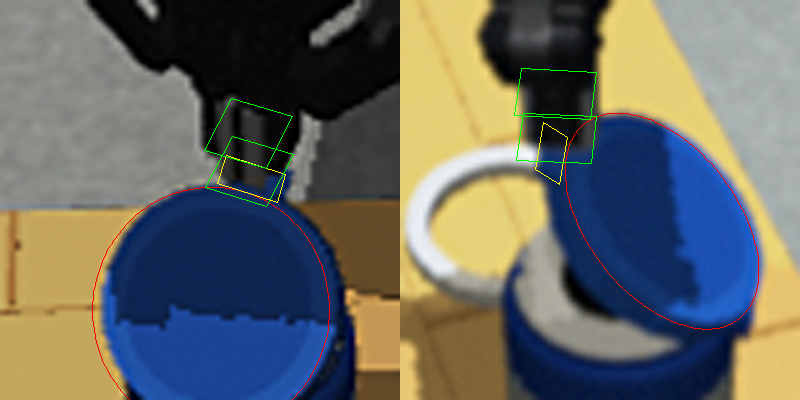

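The fingertips are just above the front of the lid: the tip ends at crop (230,187) in the scene view and (560,150) in the side view, slightly to one side of the tab. I'll shift a little sideways and descend gently.

```bash
python3 -m jog '[[[0.004,-0.004,-0.003,0,0,0],[0.004,0,0,0,0,0],[0.003,0,0,0,0,0],[0,0,0,0,0,0],[0,0,0,0,0,0]]]'; python3 -m jog '[[[0.002,0,0,0,0,0],[0.002,0,0,0,0,0],[0.002,0,0,0,0,0],[0,0,0,0,0,0],[0,0,0,0,0,0]]]';python3 -m jog '[[[0.002,0,0.0005,0,0,0],[0.002,0,0.0005,0,0,0],[0.002,0,0.0005,0,0,0],[0,0,0,0,0,0],[0,0,0,0,0,0]]]'; python3 - <<'E'
from h import *
a=shot('scene','s4.png')['image'][180:280,270:370]; b=shot('side','d4.png')['image'][180:280,285:385]
f=lambda x:cv2.resize(x[:,:,::-1],(400,400),interpolation=cv2.INTER_CUBIC)
cv2.imwrite('pics/c4.png',np.hstack([f(a),f(b)]))
E
```

```text
time_s: 4.3
eef_pos: [557.0, 12.8, 200.3]
ee_rot: [-0.131, 0.695, -0.131, -0.695]
force: [-0.3, -0.3, 1.1]
grip_width: 0.001
time_s: 4.92
eef_pos: [557.0, 12.9, 194.3]
ee_rot: [0.131, -0.695, 0.131, 0.695]
force: [0.2, 0.5, 1.1]
grip_width: 0.002
time_s: 5.55
eef_pos: [555.6, 13.4, 188.3]
ee_rot: [-0.131, 0.695, -0.131, -0.695]
force: [0.4, 0.3, 0.4]
grip_width: 0.002
```

```bash
sleep 7
```

```text
(no output)
```

View pics/c4.png

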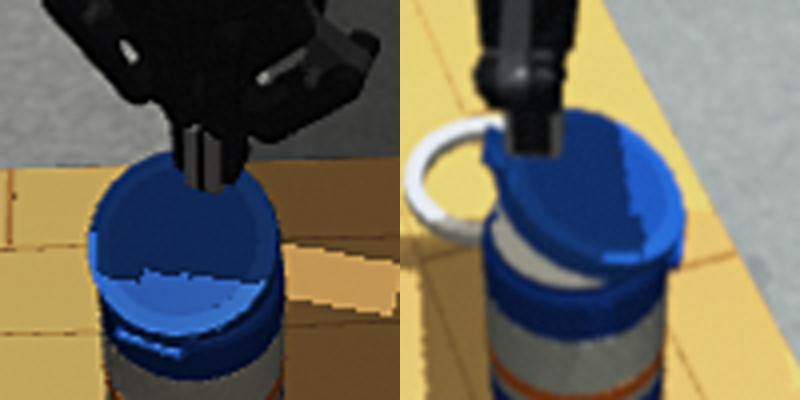

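The tip rests on the front of the lid's upper face, at scene crop (205,185), and the lid has begun to close. The jar hasn't moved. I'll keep following the arc.

```bash
python3 -m jog '[[[0.0025,0.0005,0.0015,0,0,0],[0.0025,0.0005,0.0015,0,0,0],[0.0025,0.0005,0.0015,0,0,0],[0.0025,0.0005,0.0015,0,0,0],[0.0025,0,0.0015,0,0,0],[0.0025,0,0.0015,0,0,0],[0,0,0,0,0,0],[0,0,0,0,0,0]]]'; python3 -m jog '[[[0.002,0,0.0013,0,0,0],[0.002,0,0.0013,0,0,0],[0.002,0,0.0012,0,0,0],[0.002,0,0.0012,0,0,0],[0,0,0,0,0,0],[0,0,0,0,0,0]]]'; python3 go.py;  python3 - <<'E'
from h import *
a=shot('scene','s5.png')['image'][180:280,270:370]; b=shot('side','d5.png')['image'][180:280,285:385]
f=lambda x:cv2.resize(x[:,:,::-1],(400,400),interpolation=cv2.INTER_CUBIC)
cv2.imwrite('pics/c5.png',np.hstack([f(a),f(b)]))
E
```

```text
time_s: 6.65
eef_pos: [546.5, 14.8, 173.3]
ee_rot: [0.131, -0.695, 0.131, 0.695]
force: [0.5, -0.5, 0.5]
grip_width: -0.005
time_s: 7.4
eef_pos: [541.8, 16.7, 165.3]
ee_rot: [0.131, -0.695, 0.131, 0.695]
force: [0.3, -0.4, 0.3]
grip_width: -0.002
t 7.4 pos [541.8  16.7 165.3] F [ 0.34 -0.45  0.35] g -0.0 J [-0.19  0.42  1.55 -0.    1.17  1.76]
axes x,y,z: [[-0.0, -0.0, -1.0], [-0.365, -0.931, 0.0], [-0.931, 0.365, 0.0]]
sg 1 rotvec tool [-3.141  0.     0.   ] inTool of target:
sg -1 rotvec tool [ 0.  0. -0.] inTool of target:
```

```bash
sleep 7
```

```text
(no output)
```

View pics/c5.png

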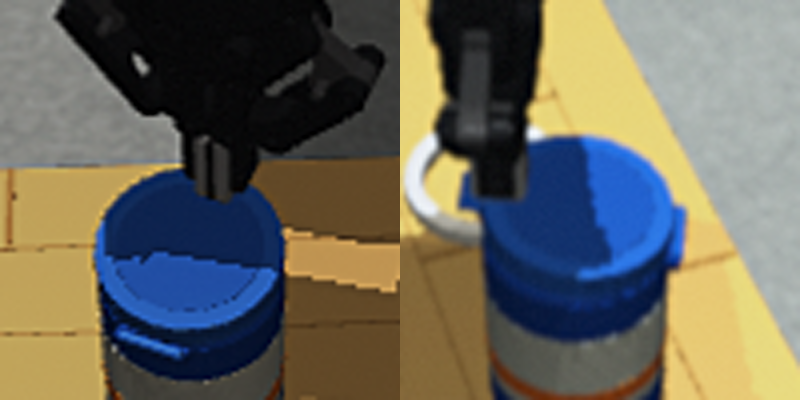

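The lid is nearly down and the tip sits at its front edge, beside the tab. From here I'll go straight down in small steps and watch the force.

```bash
for i in 1 2; do :; done; python3 -m jog '[[[0.001,0,0,0,0,0],[0.001,0,0,0,0,0],[0,0,0,0,0,0],[0,0,0,0,0,0]]]'; python3 -m jog '[[[0.001,0,0,0,0,0],[0.001,0,0,0,0,0],[0,0,0,0,0,0],[0,0,0,0,0,0]]]'; python3 -m jog '[[[0.001,0,0,0,0,0],[0,0,0,0,0,0],[0,0,0,0,0,0]]]'
```

```text
time_s: 8.0
eef_pos: [541.9, 16.7, 163.3]
ee_rot: [-0.131, 0.695, -0.131, -0.695]
force: [0.1, -0.6, -0.3]
grip_width: -0.004
time_s: 8.5
eef_pos: [541.9, 16.7, 161.2]
ee_rot: [-0.131, 0.695, -0.131, -0.695]
force: [-0.6, 0.4, 1.5]
grip_width: 0.007
time_s: 8.88
eef_pos: [541.9, 16.6, 160.1]
ee_rot: [-0.131, 0.695, -0.131, -0.695]
force: [0.8, 0.6, 0.3]
grip_width: 0.002
```

```bash
for i in 1; do :; done; python3 -m jog '[[[0.0007,0,0,0,0,0],[0,0,0,0,0,0],[0,0,0,0,0,0]]]' | sed -n '2p;4p'; python3 -m jog '[[[0.0007,0,0,0,0,0],[0,0,0,0,0,0],[0,0,0,0,0,0]]]'| sed -n '2p;4p'; python3 -m jog '[[[0.0007,0,0,0,0,0],[0,0,0,0,0,0],[0,0,0,0,0,0]]]'| sed -n '2p;4p'
```

```text
eef_pos: [541.8, 16.7, 159.5]
force: [0.8, 0.1, -0.1]
eef_pos: [541.8, 16.7, 158.9]
force: [-0.1, -0.2, -0.3]
eef_pos: [541.8, 16.6, 158.2]
force: [-0.1, -0.4, 0.3]
```

```bash
python3 -m jog '[[[0.0005,0,0,0,0,0],[0,0,0,0,0,0],[0,0,0,0,0,0]]]' | sed -n '2p;4p'; python3 -m jog '[[[0.0005,0,0,0,0,0],[0,0,0,0,0,0],[0,0,0,0,0,0]]]'| sed -n '2p;4p'; python3 -m jog '[[[0.0005,0,0,0,0,0],[0,0,0,0,0,0],[0,0,0,0,0,0]]]'| sed -n '2p;4p'
```

```text
eef_pos: [541.8, 16.7, 157.7]
force: [-0.6, -0.3, -0.4]
eef_pos: [541.8, 16.7, 157.3]
force: [-1.6, 0.5, 4.1]
eef_pos: [541.8, 16.7, 157.0]
force: [-2.7, 0.4, 5.2]
```

```bash
python3 -m jog '[[[0.0005,0,0,0,0,0],[0,0,0,0,0,0],[0,0,0,0,0,0]]]' | sed -n '2p;4p'; python3 -m jog '[[[0.0005,0,0,0,0,0],[0,0,0,0,0,0],[0,0,0,0,0,0]]]'| sed -n '2p;4p'
```

```text
eef_pos: [541.8, 16.8, 156.8]
force: [-3.0, 1.3, 7.8]
eef_pos: [541.9, 16.8, 156.6]
force: [-4.6, 0.5, 10.2]
```

```bash
python3 - <<'E'
from h import *
a=shot('scene','s6.png')['image'][180:310,270:370]; b=shot('side','d6.png')['image'][180:310,285:385]
f=lambda x:cv2.resize(x[:,:,::-1],(400,520),interpolation=cv2.INTER_CUBIC)
cv2.imwrite('pics/c6.png',np.hstack([f(a),f(b)]))
s=ctrl.sense();print(s['force'],s['wrist_torque'])
shot('wrist','w6.png')
E
```

```text
[-4.64301429  0.44494127 10.46578131] [0.20239317 0.7517944  0.00134466]
```

```bash
sleep 4
```

```text
(no output)
```

View pics/c6.png

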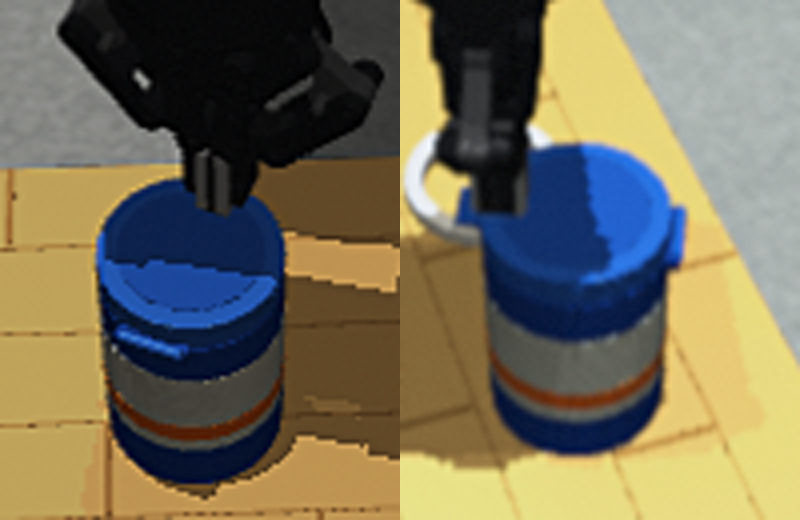

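View pics/w6.png

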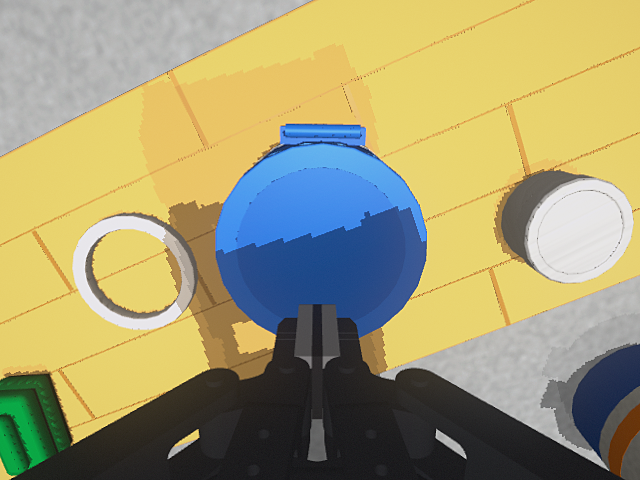

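The force is now 10 N, and the pictures show the jar upright and the lid flush or nearly so. I can't tell yet whether it has snapped, so I'll press a little further, well below 25 N, and look for a drop in force.

```bash
python3 -m jog '[[[0.0004,0,0,0,0,0],[0,0,0,0,0,0]]]' | sed -n '2p;4p'; python3 -m jog '[[[0.0004,0,0,0,0,0],[0,0,0,0,0,0]]]'| sed -n '2p;4p'
```

```text
eef_pos: [541.9, 16.8, 156.4]
force: [-6.0, 1.7, 13.0]
eef_pos: [541.9, 16.8, 156.3]
force: [-6.1, 1.8, 13.6]
```

```bash
python3 -m jog '[[[-0.001,0,0,0,0,0],[0,0,0,0,0,0],[0,0,0,0,0,0]]]' | sed -n '2p;4p'; python3 -m jog '[[[-0.001,0,0,0,0,0],[0,0,0,0,0,0],[0,0,0,0,0,0]]]'| sed -n '2p;4p'; python3 -m jog '[[[-0.001,0,0,0,0,0],[0,0,0,0,0,0],[0,0,0,0,0,0]]]'| sed -n '2p;4p';python3 -m jog '[[[-0.02,0,0,0,0,0],[-0.03,0,0,0,0,0],[-0.05,0,0,0,0,0],[-0.05,0,0,0,0,0],[0,0,0,0,0,0],[0,0,0,0,0,0],[0,0,0,0,0,0]]]'; python3 - <<'E'
from h import *
a=shot('scene','s7.png')['image'][200:300,275:365]; b=shot('side','d7.png')['image'][200:300,290:380]
f=lambda x:cv2.resize(x[:,:,::-1],(400,444),interpolation=cv2.INTER_CUBIC)
cv2.imwrite('pics/c7.png',np.hstack([f(a),f(b)]))
from scipy.spatial.transform import Rotation as Ro
s=ctrl.sense()
c=shot('wrist','w7.png')
R=Ro.from_quat(s['ee_rot'],scalar_first=True).as_matrix(); H=c['hand_eye']
Rc=(R@H[:3,:3]).T; o=R@H[:3,3]+s['eef_pos']; t=-Rc@o
d={k:c[k] for k in('image','mtx','k1')}; d.update(R=Rc,t=t); np.savez('pics/w7.png.npz',**d)
E
```

```text
eef_pos: [541.9, 16.8, 156.7]
force: [-3.1, 0.8, 9.9]
eef_pos: [541.8, 16.7, 157.1]
force: [-2.4, 0.3, 5.8]
eef_pos: [541.8, 16.6, 157.6]
force: [-0.0, 0.9, 0.4]
time_s: 14.52
eef_pos: [541.5, 16.7, 306.5]
ee_rot: [0.131, -0.694, 0.131, 0.696]
force: [0.8, 0.3, 0.5]
grip_width: 0.001
```

```bash
sleep 7
```

```text
(no output)
```

View pics/c7.png

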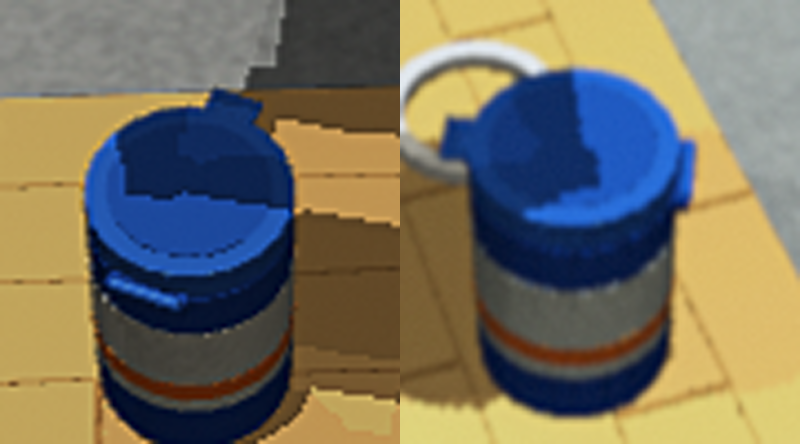

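View pics/w7.png

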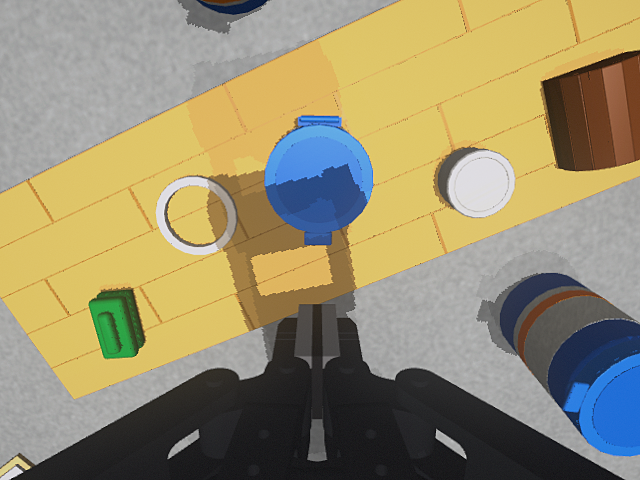

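```bash
python3 - <<'E'
from fit import *
C=cams({'scene':'s7.png','side':'d7.png','wrist':'w7.png'})
im=cv2.imread('pics/w7.png')[105:255,250:390]; cv2.imwrite('pics/w7c.png',cv2.resize(im,None,fx=4,fy=4,interpolation=cv2.INTER_CUBIC))
for p0 in([567.8,3.7,-.392],[569.6,5.9,-.374]):
  for q in(0,.08):
    p=[*p0,q]; print(q,{n:proj(C[n],lidT(p,[[-88,-10,10],[-88,10,10]])).round(1).tolist() for n in C})
    for n in C: h=proj(C[n],lidT(p,cyl(38,-41,11.5,11.5))); print('  ',n,h.min(0).round(1),h.max(0).round(1))
E
sleep 3
```

```text
0 {'scene': [[321.5, 220.1], [332.8, 223.7]], 'side': [[296.6, 236.1], [298.3, 226.8]], 'wrist': [[330.9, 245.8], [303.5, 245.3]]}
   scene [292. 224.] [339.8 262.3]
   side [302.8 215.5] [351.3 251.3]
   wrist [263.7 125.2] [373.4 234.3]
0.08 {'scene': [[321.2, 217.9], [332.6, 221.5]], 'side': [[297.0, 233.1], [298.8, 223.8]], 'wrist': [[331.3, 247.4], [303.2, 246.9]]}
   scene [291.7 222.2] [339.5 262.6]
   side [303.4 214. ] [351.9 250.2]
   wrist [263.1 123.8] [374.  235.3]
0 {'scene': [[322.3, 220.9], [333.7, 224.3]], 'side': [[297.4, 235.3], [298.9, 226.0]], 'wrist': [[328.4, 244.4], [301.0, 244.4]]}
   scene [293.3 224.8] [341.2 263.3]
   side [303.6 214.4] [351.9 250. ]
   wrist [259.7 123.8] [369.5 233.2]
0.08 {'scene': [[322.0, 218.7], [333.5, 222.1]], 'side': [[297.8, 232.3], [299.3, 223.0]], 'wrist': [[328.7, 246.0], [300.6, 246.0]]}
   scene [293. 223.] [341.  263.6]
   side [304.1 212.8] [352.5 248.8]
   wrist [259.1 122.4] [370.1 234.1]
```

View pics/w7c.png

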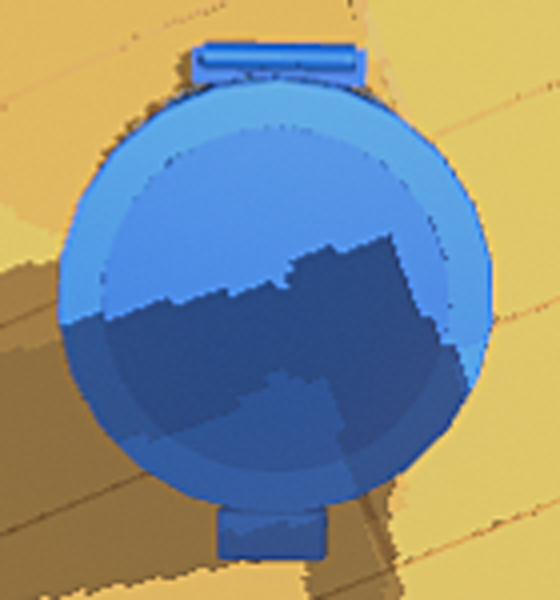

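The lid reads shut in all three views. The measured tab corners, in pixel rows, are:

| View | Measured | Predicted shut | Predicted at 0.08 rad |
|---|---|---|---|
| scene | 220.3 / 223.4 | 220.1 / 223.7 | 217.9 / 221.5 |
| side | 235.6 / 226.6 | 236.1 / 226.8 | 233.1 / 223.8 |

The hand is clear of everything, so I'm handing the job in.

```bash
python3 -c "
from h import *
a=cv2.imread('pics/scene0.png').astype(int);b=cv2.imread('pics/s7.png').astype(int)
for n,(x,y) in dict(cave=(177,252),tin=(247,245),ring=(394,279),mag=(460,240)).items(): print(n,np.abs(a-b)[y-30:y+30,x-30:x+30].mean().round(2))
print(workorder.finish_job())"
```

```text
cave 3.97
tin 8.27
ring 23.27
mag 6.58
the job is handed in; nothing more can be done
None
```

I pushed the lid of the small canister on the plank down with the closed fingertips, pressed its front edge until it stopped firmly, then lifted the hand about 150 mm clear and handed the job in. No verdict was reported.

**Lid:** My last checks say it is shut.
- The tab corners in the scene and side views, and the tab's edge in the wrist view, match the shut lid to within about 1 px in row. At 0.08 rad the scene and side rows would be 2–3 px off.
- When I backed off, the force fell to zero at the height of a shut lid (tip about 149.6 mm), with no spring-back.

**Force:** I never saw a clear drop in force at the snap, so that check was inconclusive. The wrist reading peaked at about 15 N against the 25 N limit.

**Canister:** It is upright and fits its starting position to within about 2 mm, which is as good as the calibration allows.

**Other things on the plank:** I never brought the hand near them, and they look in the same places. A before/after picture comparison at each one was not a clean check. It showed differences of 4 to 8 grey levels, and 23 at the feeding ring. I put these down to the arm's shadow moving, because the ring looks unmoved in the views, but I did not measure it.

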